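# Slide a sole-plate carrier home under the drill jig's bridge

### The job

With the fingertips and without pinching or picking it up, push the flat aluminium carrier plate with the brass sole plate on it along the bench, nose first, under the low green bridge of the drill jig, until its nose rests squarely against the red stop at the far end, then take the hand away. Keep the carrier flat on the bench the whole time, and leave the other things on the bench where they are.

Things in the scene. Friction and masses are not known exactly. Their poses are not given: they have to be found in the camera images.
- carrier: Sizes in mm. Loose flat aluminium plate on the bench, 130 long (x) x 100 wide (y) x 14 thick, 0.35-0.7 kg; brass sole plate on top (17 high in all), blue stripe near the tail. Origin: centre of underside; +x to the nose. Starts before the jig's mouth, nose towards it, up to 35 off its centre line and turned up to 0.3 rad: bring it into line first.
- nose (a point): Middle of the carrier's front (nose) edge, at bench height: 65 ahead (+x) of the carrier's origin.
- tail (a point): Middle of the carrier's rear (tail) edge, at bench height: 65 behind (-x) the carrier's origin. The edge is a plain upright face 100 wide, 14 high. When the carrier is home the tail is at x -80 in the jig's frame, still standing out of the mouth for pushing.
- jig: Drill jig fixed to the bench, mm. Origin on the bench under the bridge's middle; +x is the way in. Green bridge: x -25 to 25, 136 across, underside 20 above the bench, top 32, brass bushings to 40. Steel side fences 20 high, inner faces at y -54 and 54, x -30 to 62; the mouth flares 14 outwards each side, back to x -48, outside at y +-75. No floor plate.
- stop (a point): Middle of the near face of the jig's red stop bar, at bench height: 50 ahead (+x) of the jig's origin. The bar is 70 wide, 16 high, open to view behind the bridge. Same axes as the jig.
- dye_bottle: Bystander: amber glass dye bottle with orange cap, diameter 48, height 95 (mm); origin at its underside. Leave it alone.
- weight_a: Bystander: round steel swing weight, diameter 38, height 12 (mm); origin at its underside. Leave it alone.
- screwdriver: Bystander: screwdriver lying on the bench, about 200 long (mm); origin at its underside. Leave it alone.
- jar: Bystander: open clear glass jar, diameter 84, height 95 (mm); origin at its underside. Leave it alone.
- sand_block: Bystander: cork sanding block 100 x 60 x 30 (mm); origin at its underside. Leave it alone.
- club_head: Bystander: dark wooden golf club head, about 130 x 90 x 50 (mm); origin at its underside. Leave it alone.
- hammer: Bystander: hammer lying on the bench, about 280 long (mm); origin at its underside. Leave it alone.
Not all that is in view belongs to the job. Of the things that look like the jig, take the one that is farthest to the robot's left at the start. Of the things that look like the carrier, the smaller one is meant.

How it is judged:
At the end, for the whole second after the job is handed in: The carrier lies flat and at rest under the bridge, its nose edge within 3 mm of the stop's face, within 8 mm of the jig's centre line and turned less than 0.06 rad from it (x of nose in the frame of stop between -0.003 and 0.003 m and y of nose in the frame of stop between -0.008 and 0.008 m and angle between the x axis of carrier and the x axis of jig, either way round below 0.06 rad and angle between carrier's own z axis and vertical below 0.03 rad and height (world z) of carrier below 0.003 m and linear speed of carrier below 0.01 m/s); the robot touches nothing.
It fails at once if the carrier is lifted off the bench (more than 8 mm) (height (world z) of carrier above 0.008 m).
It fails at once if the carrier is tipped (more than 0.1 rad) (angle between carrier's own z axis and vertical above 0.1 rad).
It fails at once if one of the seven bystanders is moved (more than 20 mm) (distance of any of dye_bottle, weight_a, screwdriver, jar, sand_block, club_head, hammer from where it was at the start of the episode above 0.02 m).
It also fails if it takes over 51 s, if anything falls off the work surface, if the arm or the gripper's body presses on something with over 40 N, if the wrist force passes 120 N, or if a joint passes its speed limit or range.

### The arm

A 6-joint arm with a two-finger parallel gripper is mounted at the origin on the work surface. World frame = base frame: x ahead of the robot, y to its left, z up, the work surface at z = 0. Lengths are in m, angles in rad, forces in N, time in s.
With the tool pointing down it reaches from about 0.35 to 0.975 m from the base axis. Payload 7.1 kg.
Tool frame: the origin (TCP) lies midway between the tips of the shut fingers; the grasp point (between the pads) lies 19 mm behind it; z points along the fingers, x is the direction in which the jaws open and shut, and the axes are right-handed (so a half turn about z gives the same grasp; the last joint's range is limited). The gripper opens to 88 mm and grips with 3 to 60 N. Pads are 20 mm wide; open, the fingers measure 115 mm over their backs; the gripper's body (75 mm by 178 mm) begins 61 mm behind the grasp point.
Start: joints at [1.263, 0.423, 1.63, -0, 1.089, -0.019], TCP at [0.178, 0.599, 0.223] pointing down, gripper open.
Joint ranges: [-3, 3], [-0.9, 2.11], [0.09, 2.58], [-1.31, 4.45], [0.11, 2.69], [-2.54, 2.54]. Speed limits (rad/s): [2.39, 2.39, 3.01, 3.14, 3.14, 3.14].

### API

Orientations are given as a unit quaternion [w, x, y, z].
In Python, from station import move_pose, movel, movej, command_gripper, wait, inverse_kinematics, read_camera, camera_info, MotionError, job_done, get_time, get_joint_pos, get_qvel, get_effort, get_tcp_pos, get_ee_rot, get_ft_force, get_ft_torque, get_grip_width gives the robot as it stands. Calls block until the motion is done:
- move_pose(position, orientation): joint-space move of the TCP to a pose.
- movel(position, frame=None, v=0.15, until_force=None): straight line of the TCP; frame=None keeps the orientation; v is the mean speed in m/s. With until_force (N) it stops when the force on the tool has changed by that much, and returns True; else False.
- movej(angles): joint-space move.
- command_gripper(opening): opening from 0.0 (shut) to 1.0 (fully open); the grip force is fixed at half the most; returns when the fingers have stopped.
- wait(seconds).
- inverse_kinematics(position, orientation): joint angles nearest the present ones, or None.
- read_camera(name): name is "scene" or "side" or "wrist"; returns the picture (400x640x3 uint8, red, green, blue); there is no depth.
- camera_info(name): a dict with "intrinsics" (3x3 intrinsics, pixels), "T" (4x4, takes a point from camera to world coordinates); the wrist camera has in their place "tool_from_camera" (4x4, takes a point from camera to tool coordinates, whose origin is the TCP and whose axes are the tool frame's). Camera axes: x right, y up, looking along -z (the intrinsics and any distortion apply to the point x, -y, -z); pixel columns grow to the right and rows downward; lengths in m; the calibration is good to about 2 mm. A picture is of the moment at which its call begins: read the wrist's pose just before it. camera_info takes no time and is no camera call.
A pose or a line that the arm cannot do raises MotionError and nothing moves.
- job_done(): hands the job in, once; it reports no verdict.
Readings, each from a call of its own:
- get_time(): time.
- get_joint_pos(): joint angles.
- get_qvel(): joint speeds.
- get_effort(): joint torques, N m.
- get_tcp_pos(): TCP position.
- get_ee_rot(): TCP orientation.
- get_ft_force(): force on the tool from outside, world axes, zero at the start.
- get_ft_torque(): the same for the moment, N m.
- get_grip_width(): opening from 0.0 (shut) to 1.0 (fully open).
Only numpy, scipy, OpenCV 4.12 (cv2) and the standard library are available. Lean on these libraries where they do the work, as an engineer would, in place of code of your own. Each camera call takes 0.05 s, during which the arm holds its last target. There are 200 camera calls.

## Working session

There is one attempt and no reset: what is moved stays moved. The work goes in short steps, each a Python script; the robot and the scene stay as the last script left them, time stands still between calls to the robot, and variables do not carry over. Pictures are saved under pics/ and viewed, about 8 in all and at most 12, crops included, and the job is handed in when it is done.

```bash
mkdir -p pics; ls; cat > h.py <<'E'
import numpy as np, cv2
from station import *
def ray(name,uv,z=0.0):
    c=camera_info(name);K=np.array(c["intrinsics"]);T=np.array(c["T"])
    uv=np.atleast_2d(uv).astype(float);p=np.c_[uv,np.ones(len(uv))]@np.linalg.inv(K).T
    d=(p*[1,-1,-1])@T[:3,:3].T;o=T[:3,3]
    return o+d*((z-o[2])/d[:,2])[:,None]
def save(name,fn,crop=None,s=1):
    im=read_camera(name)[:,:,::-1]
    if crop: x0,y0,x1,y1=crop; im=im[y0:y1,x0:x1]
    cv2.imwrite("pics/"+fn,cv2.resize(im,None,fx=s,fy=s,interpolation=cv2.INTER_CUBIC))
E
python3 - <<'E'
from h import *
for n in("scene","side"): save(n,n+"0.png",s=1.25);print(camera_info(n))
print(camera_info("wrist"),get_ee_rot(),get_time())
E
```

```text
pics
{'intrinsics': array([[424.21891759,   0.        , 315.07977973],
       [  0.        , 424.21891759, 197.46761792],
       [  0.        ,   0.        ,   1.        ]]), 'T': array([[-0.0241175 , -0.57825417,  0.81550013,  1.55872668],
       [ 0.99961856, -0.02492924,  0.01188579,  0.04027178],
       [ 0.01345679,  0.81547572,  0.57863483,  0.8251582 ],
       [ 0.        ,  0.        ,  0.        ,  1.        ]])}
{'intrinsics': array([[366.16104015,   0.        , 316.4323862 ],
       [  0.        , 366.16104015, 202.54430787],
       [  0.        ,   0.        ,   1.        ]]), 'T': array([[ 0.87502069,  0.32649655, -0.35740565,  0.15905861],
       [-0.48407   ,  0.5842338 , -0.6514193 , -0.58874423],
       [-0.00387769,  0.74301471,  0.66926385,  0.65005313],
       [ 0.        ,  0.        ,  0.        ,  1.        ]])}
{'intrinsics': array([[356.56363112,   0.        , 320.18284465],
       [  0.        , 356.56363112, 201.97488655],
       [  0.        ,   0.        ,   1.        ]]), 'tool_from_camera': array([[ 9.99998820e-01,  1.22999766e-03, -9.19839598e-04,
        -1.05710297e-03],
       [ 9.50789496e-04, -9.66091289e-01, -2.58198986e-01,
        -7.07481700e-02],
       [-1.20623317e-03,  2.58197807e-01, -9.66091319e-01,
        -1.63783117e-01],
       [ 0.00000000e+00,  0.00000000e+00,  0.00000000e+00,
         1.00000000e+00]])} [ 3.85544361e-04  8.01501295e-01  5.97992660e-01 -5.51071828e-04] 0.1
```

View pics/scene0.png

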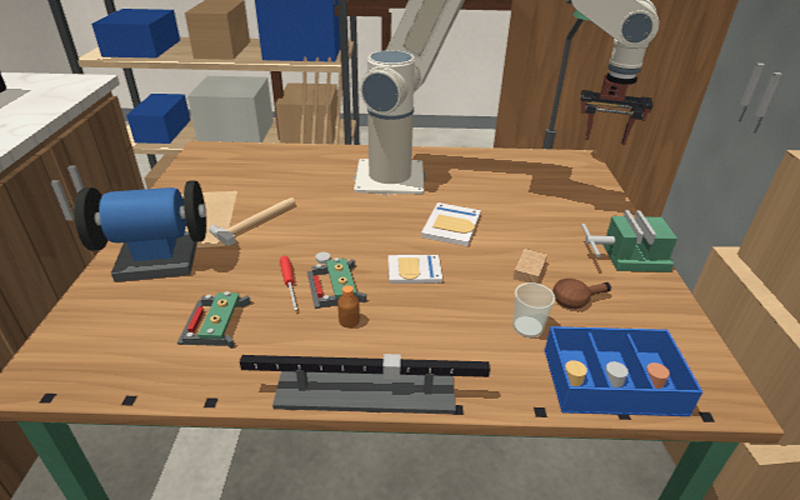

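View pics/side0.png

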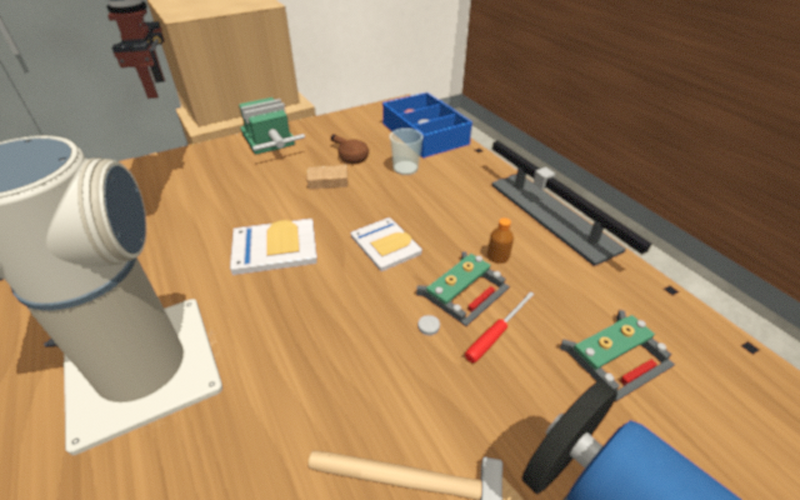

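The jig meant is the one at (335,280) in the scene view, farthest to the robot's left. The bottle stands at (348,310) and the weight at (322,258) beside it. The smaller carrier is at (415,268) with its stripe (tail) on the right, so it goes nose first toward -y. Next I'll look from above with the wrist camera.

```bash
cat >> h.py <<'E'
from scipy.spatial.transform import Rotation as R
def wpose():
    q=np.array(get_ee_rot());T=np.eye(4);T[:3,:3]=R.from_quat(q[[1,2,3,0]]).as_matrix();T[:3,3]=get_tcp_pos();return T
def wray(T,uv,z=0.0):
    c=camera_info("wrist");K=np.array(c["intrinsics"]);T=np.array(T)@np.array(c["tool_from_camera"])
    uv=np.atleast_2d(uv).astype(float);p=np.c_[uv,np.ones(len(uv))]@np.linalg.inv(K).T
    d=(p*[1,-1,-1])@T[:3,:3].T;o=T[:3,3]
    return o+d*(((np.zeros(len(uv))+z)-o[2])/d[:,2])[:,None]
def quat(a):  # tool down, tool x axis at world angle a
    q=(R.from_euler('z',a)*R.from_euler('x',np.pi)).as_quat();return q[[3,0,1,2]]
E
python3 - <<'E'
from h import *
np.set_printoptions(precision=3,suppress=True)
s=1/1.25
print(ray("scene",np.array([[388,282],[442,282],[440,256],[390,256]])*s,0.0))
print("bottle",ray("scene",np.array([[348,322]])*s),"weight",ray("scene",np.array([[322,260]])*s))
print("bridge",ray("scene",np.array([[325,262],[350,258],[360,293],[336,297]])*s,.032))
for a in (0,np.pi/2,np.pi,-np.pi/2): print(a,inverse_kinematics([.62,.06,.30],quat(a)))
E
```

```text
[[0.546 0.013 0.   ]
 [0.54  0.146 0.   ]
 [0.432 0.146 0.   ]
 [0.438 0.014 0.   ]]
bottle [[ 0.691 -0.072  0.   ]] weight [[ 0.463 -0.161  0.   ]]
bridge [[ 0.513 -0.145  0.032]
 [ 0.494 -0.085  0.032]
 [ 0.628 -0.049  0.032]
 [ 0.644 -0.103  0.032]]
0 [ 0.077  0.345  1.561 -0.     1.236  0.077]
1.5707963267948966 [ 0.077  0.345  1.561 -0.     1.236 -1.493]
3.141592653589793 None
-1.5707963267948966 [ 0.077  0.345  1.561 -0.     1.236  1.648]
```

```bash
python3 - <<'E'
from h import *
move_pose([.54,.05,.28],quat(0))
T=wpose();np.save("T1.npy",T);im=read_camera("wrist")[:,:,::-1];cv2.imwrite("pics/w1raw.png",im)
x0,x1,y0,y1=160,480,40,400
cv2.imwrite("pics/w1.png",cv2.resize(im,None,fx=1.25,fy=1.25,interpolation=cv2.INTER_CUBIC));print(get_time())
E
```

```text
2.5
```

View pics/w1.png

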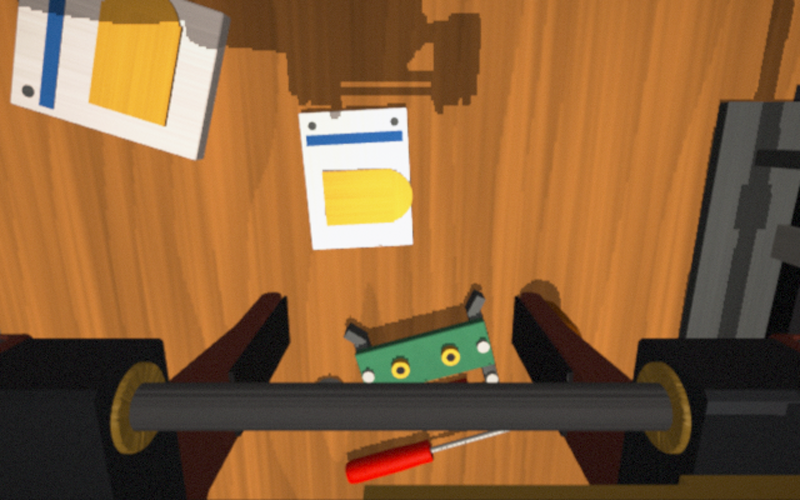

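The carrier's corners are at about (300,112), (407,107), (412,244) and (313,250), and the bridge shows in full. The jaws hide the stop. I'll enlarge a crop for exact corners.

```bash
python3 - <<'E'
import cv2
im=cv2.imread("pics/w1raw.png")[75:315,225:425]
cv2.imwrite("pics/w1c.png",cv2.resize(im,None,fx=2.5,fy=2.5,interpolation=cv2.INTER_CUBIC))
E
```

```text
(no output)
```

View pics/w1c.png

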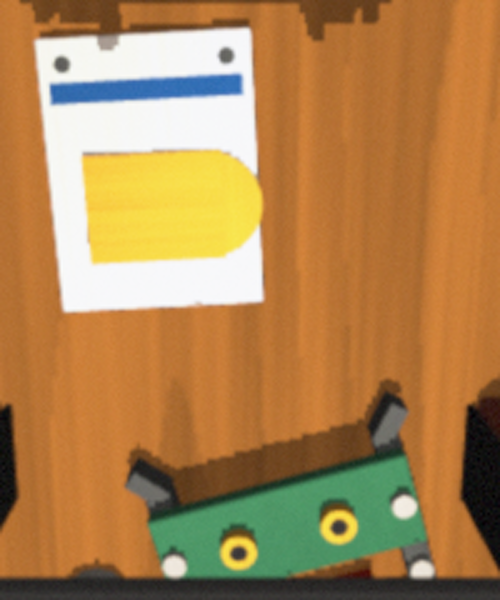

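```bash
python3 - <<'E'
from h import *
np.set_printoptions(precision=4,suppress=True)
T=np.load("T1.npy")
f=lambda a:np.array(a)/2.5+[225,75]
c=wray(T,f([[35,38],[250,28],[264,301],[63,312]]),.014)[:,:2]
print(c, [np.linalg.norm(c[i]-c[(i+1)%4]) for i in range(4)])
tail=(c[0]+c[1])/2;nose=(c[2]+c[3])/2;d=nose-tail;print("carrier centre",(tail+nose)/2,"yaw",np.arctan2(d[1],d[0]), "side yaw",np.arctan2(*(c[1]-c[0])[::-1])-np.pi/2)
b=wray(T,f([[150,521],[405,453]]),.032)[:,:2];m=b.mean(0);e=b[1]-b[0];print("w",np.linalg.norm(e))
e/=np.linalg.norm(e);jx=np.array([e[1],-e[0]]);o=m+.025*jx
print("jig",o,"yaw",np.arctan2(jx[1],jx[0]))
bu=wray(T,f([[238,552],[339,527]]),.040)[:,:2];e2=bu[1]-bu[0];print("bush",bu.mean(0),np.arctan2(-e2[0],e2[1]),np.arctan2(e2[1],e2[0])-np.pi/2)
jy=np.array([-jx[1],jx[0]])
g=lambda p:np.array([(p-o)@jx,(p-o)@jy])
print("in jig: nose",g(nose),"tail",g(tail)); 
print("bottle",g(np.array([.691-.0,-.072])),"weight",g(np.array([.463,-.161])))
red=ray("scene",np.array([[318,279],[322,297]])*.8,.016)[:,:2];print("red",[g(p) for p in red])
E
python3 - <<'E'
import sys;sys.path.insert(0,'.')
from h import *
im=cv2.imread("pics/scene0.png");im=im[230:340,290:470]
cv2.imwrite("pics/s0c.png",cv2.resize(im,None,fx=4,fy=4,interpolation=cv2.INTER_CUBIC))
E
```

```text
[[0.446  0.1391]
 [0.5449 0.1435]
 [0.5524 0.0145]
 [0.4523 0.0088]] [np.float64(0.09906021818878513), np.float64(0.12927698209865482), np.float64(0.10018857200665006), np.float64(0.1304503505136902)]
carrier centre [0.4989 0.0765] yaw -1.517685587253626 side yaw -1.526230099540818
w 0.13324405355341046
jig [ 0.5657 -0.1017] yaw -1.287210254463413
bush [ 0.5647 -0.1024] -1.302266840340028 -1.302266840340028
in jig: nose [-0.1265 -0.0291] tail [-0.2529  0.0006]
bottle [0.0066 0.1286] weight [ 0.0282 -0.1152]
red [array([ 0.0514, -0.02  ]), array([0.052 , 0.0483])]
```

View pics/s0c.png

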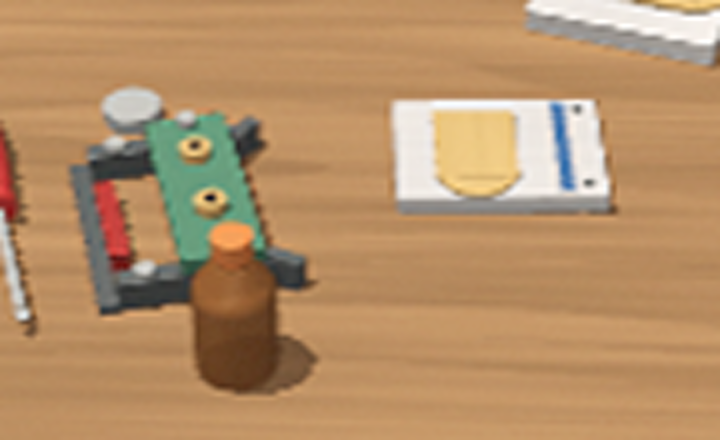

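The bushings give the jig's yaw as about -1.30, and the carrier needs roughly +0.22 rad, turning about its tail. I'll do that with one push of the shut fingers on its side ahead of centre.

```bash
cat >> h.py <<'E'
O=np.array([.5652,-.1020]);PSI=-1.295
JX=np.array([np.cos(PSI),np.sin(PSI)]);JY=np.array([-JX[1],JX[0]])
def W(x,y,z): return [*(O+x*JX+y*JY),z]
def J(p): p=np.atleast_2d(p)[:,:2]-O; return np.c_[p@JX,p@JY]
Q=quat(PSI+np.pi/2)
def look(fn,crop=(225,75,425,315),s=2.5):
    T=wpose();np.save("T.npy",T);im=read_camera("wrist")[:,:,::-1];cv2.imwrite("pics/raw_"+fn,im)
    x0,y0,x1,y1=crop;cv2.imwrite("pics/"+fn,cv2.resize(im[y0:y1,x0:x1],None,fx=s,fy=s,interpolation=cv2.INTER_CUBIC))
E
python3 - <<'E'
from h import *
move_pose(W(-.175,-.12,.08),Q)
command_gripper(0.)
movel(W(-.175,-.12,.006),v=.1)
f0=np.array(get_ft_force())
movel(W(-.175,-.0635,.006),v=.04); print(np.array(get_ft_force())-f0)
movel(W(-.175,-.09,.006),v=.1)
movel(W(-.175,-.09,.12),v=.2)
move_pose([.54,.05,.28],quat(0)); look("w2.png"); print(get_time())
E
```

```text
[-0.75414002 -1.51289875  0.35914668]
9.2417
```

View pics/w2.png

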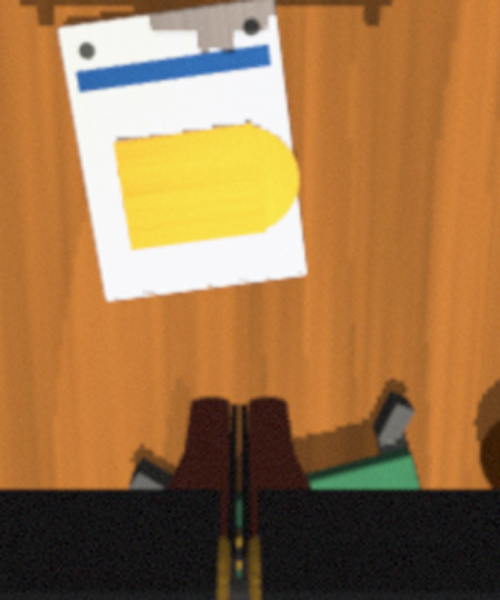

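```bash
cat >> h.py <<'E'
def carrier(c):
    c=J(wray(np.load("T.npy"),np.array(c)/2.5+[225,75],.014));tail=(c[0]+c[1])/2;nose=(c[2]+c[3])/2
    e=c[1]-c[0]+c[2]-c[3];print("nose",nose,"tail",tail,"yaw",np.arctan2(*(nose-tail)[::-1]),np.arctan2(-e[0],e[1]))
E
python3 - <<'E'
from h import *
carrier([[59,29],[273,0],[306,274],[106,300]])
E
```

```text
nose [-0.13052876 -0.00915864] tail [-0.25751186  0.00909655] yaw -0.14278252722221862 -0.14576882842960906
```

The carrier turned only 0.08 rad but is now centred. A two-finger push square to the jig lines it up by itself, because its -y tail corner is touched first.

```bash
python3 - <<'E'
from h import *
move_pose(W(-.31,0,.10),Q)
command_gripper(0.7)
movel(W(-.31,0,.006),v=.1)
print(movel(W(-.19,0,.006),v=.05,until_force=15), J(get_tcp_pos()),get_ft_force())
im=read_camera("scene")[:,:,::-1];cv2.imwrite("pics/s1.png",cv2.resize(im[180:290,210:400],None,fx=4,fy=4,interpolation=cv2.INTER_CUBIC));print(get_time())
E
```

```text
False [[-1.90033373e-01 -3.26616038e-05]] [-0.56066377  1.03991261 -1.63850039]
14.925
```

View pics/s1.png

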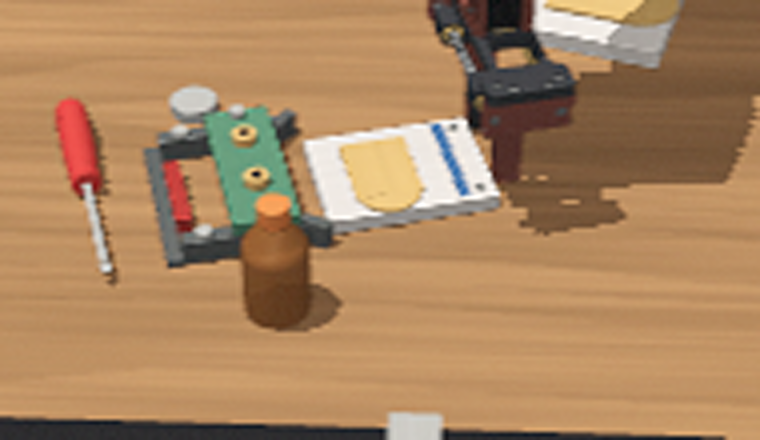

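The carrier lies parallel to the jig, its nose corners at (303,140) and (335,228) just at the mouth. I'll carry on.

```bash
python3 - <<'E'
from h import *
print(J(ray("scene",np.array([[465,118],[500,201],[335,226],[303,141]])/4+[210,180],.014)))
r=movel(W(-.13,0,.006),v=.05,until_force=15); print(r,J(get_tcp_pos()),get_ft_force())
if not r:
    print(movel(W(-.082,0,.006),v=.025,until_force=12), J(get_tcp_pos()),get_ft_force())
im=read_camera("scene")[:,:,::-1];cv2.imwrite("pics/s2.png",cv2.resize(im[180:290,210:400],None,fx=4,fy=4,interpolation=cv2.INTER_CUBIC));print(get_time())
E
```

```text
[[-0.17972684 -0.03760126]
 [-0.17737654  0.0675467 ]
 [-0.05187316  0.06669555]
 [-0.04884491 -0.03817837]]
True [[-0.18108955 -0.00076332]] [-0.69561187  2.1408256   2.14317511]
15.4333
```

View pics/s2.png

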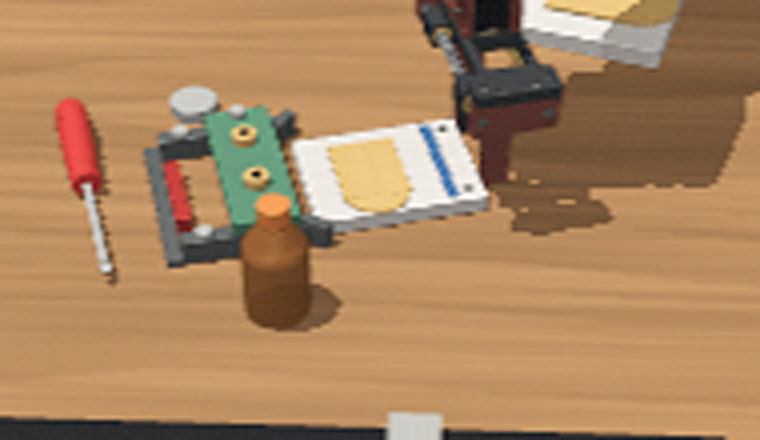

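The carrier met the +y flare. The scene view puts it about 14 mm to the +y side. I'll check that against the bridge corners in the same picture.

```bash
python3 - <<'E'
from h import *
f=lambda a:np.array(a)/4+[210,180]
print("bridge",J(ray("scene",f([[264,107],[301,219],[207,115]]),.032)))
print("bush",J(ray("scene",f([[244,133],[256,176]]),.040)))
print("red top near edge",J(ray("scene",f([[185,163],[192,225]]),.016)))
print("carrier",J(ray("scene",f([[460,119],[488,201],[328,224],[292,141]]),.014)))
print(get_effort(),)
E
```

```text
bridge [[-0.02359503 -0.0649131 ]
 [-0.02565678  0.07407133]
 [ 0.02121483 -0.0648722 ]]
bush [[-0.00146847 -0.02515452]
 [-0.00137637  0.02804614]]
red top near edge [[ 0.04434513 -0.02962613]
 [ 0.04948999  0.04357425]]
carrier [[-0.17550462 -0.03725054]
 [-0.16866556  0.06545638]
 [-0.04736643  0.06331019]
 [-0.04052324 -0.04016464]]
[-9.10811014e-01 -5.12244129e+01 -1.30907446e+01 -1.00264004e-01
  2.63082777e-02  1.53049763e-02]
```

Allowing for about +3 mm of scene bias, the carrier is still about 9 mm to +y. I'll nudge its +y side at the centre with shut fingers, then push again.

```bash
python3 - <<'E'
from h import *
movel(W(-.22,0,.006),v=.15)
movel(W(-.22,0,.05),v=.15)
command_gripper(0.)
movel(W(-.115,.095,.05),v=.2)
movel(W(-.115,.095,.006),v=.1)
print(movel(W(-.115,.0625,.006),v=.04,until_force=15),J(get_tcp_pos()),get_ft_force())
movel(W(-.115,.095,.006),v=.15)
movel(W(-.115,.095,.06),v=.15)
movel(W(-.22,0,.06),v=.2)
command_gripper(0.7)
movel(W(-.22,0,.006),v=.15)
r=movel(W(-.13,0,.006),v=.04,until_force=20); print(r,J(get_tcp_pos()),get_ft_force())
if not r:
    print(movel(W(-.082,0,.006),v=.025,until_force=15), J(get_tcp_pos()),get_ft_force())
im=read_camera("scene")[:,:,::-1];cv2.imwrite("pics/s3.png",cv2.resize(im[180:290,210:400],None,fx=4,fy=4,interpolation=cv2.INTER_CUBIC));print(get_time())
E
```

```text
False [[-0.11500667  0.06237311]] [ 0.35777392 -0.03282875  0.86539446]
False [[-1.30042999e-01 -1.74638521e-05]] [-0.9984046   1.39956782  0.04249052]
True [[-0.09265182 -0.00037133]] [-0.38478643  3.0012443   2.75529946]
26.825
```

View pics/s3.png

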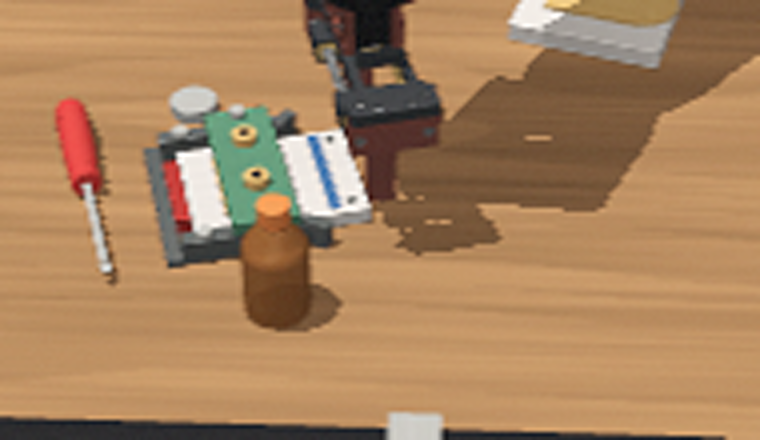

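The carrier is under the bridge with its nose at the red bar (about x 180–190). I'll press once more slowly to make sure it's seated, then withdraw and check.

```bash
python3 - <<'E'
from h import *
for _ in range(2):
    print(movel(W(-.080,0,.006),v=.015,until_force=18), J(get_tcp_pos()),get_ft_force())
    wait(.3);print(J(get_tcp_pos()),get_ft_force())
movel(W(-.14,0,.006),v=.1)
movel(W(-.16,0,.15),v=.2)
move_pose(W(-.03,-.01,.30),Q)
print(J(get_tcp_pos()))
im=read_camera("scene")[:,:,::-1];im2=cv2.resize(im[190:270,220:340],None,fx=4,fy=4,interpolation=cv2.INTER_CUBIC)
side=read_camera("side")[:,:,::-1];s2=cv2.resize(side[190:270,310:430],None,fx=5,fy=5,interpolation=cv2.INTER_CUBIC)
cv2.imwrite("pics/s4.png",np.vstack([im2[:,:],np.zeros((4,480,3),np.uint8)]));cv2.imwrite("pics/d4.png",s2);print(get_time())
E
```

```text
True [[-0.09269777 -0.00061487]] [0.11024524 3.22302895 2.33039721]
[[-0.0927008  -0.00082435]] [0.22542365 1.99699613 1.44435485]
True [[-0.09272063 -0.00100005]] [-0.4454616   4.28248684  3.30456726]
[[-0.09271259 -0.00102718]] [-0.21258783  2.76832369  3.3490514 ]
[[-0.03075711 -0.01082794]]
30.5667
```

View pics/d4.png

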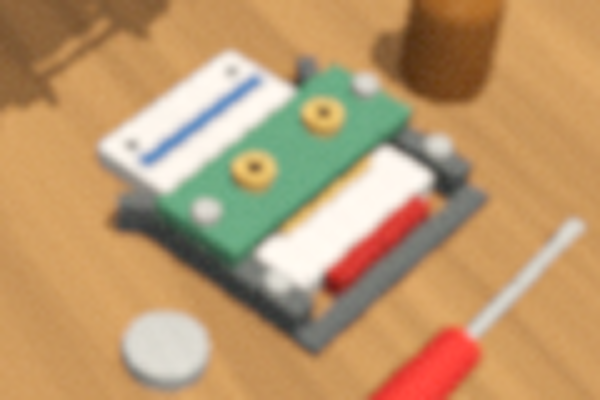

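View pics/s4.png

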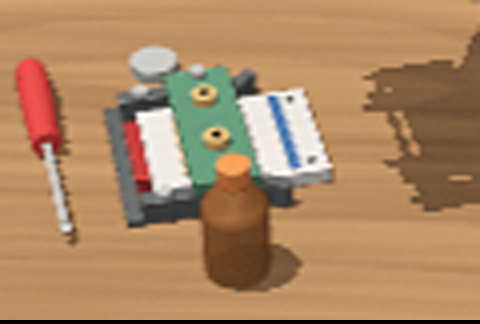

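Both views show the nose lying flush and parallel along the red bar with no gap, and nothing else has moved. Two presses of 18 N moved it no further. I'm handing in.

```bash
python3 -c "
from h import *
job_done();print(get_time())"
```

```text
the job is handed in; nothing more can be done
the job is handed in; nothing more can be done
```

The carrier is under the green bridge with its nose against the red stop. The hand is clear, and I handed the job in at about 31 s of the 51 s allowed.

**What I did:** I turned the carrier part of the way with a shut-finger push on its side. I then squared it and pushed it in with two fingers against the tail. On the first try it met the left flare of the mouth, about 9 mm off centre. I backed off, nudged it sideways and pushed it home.

**Last checks:**
- **Seating:** the push stopped firmly, and two more presses of 18 N moved it less than 0.1 mm. In both the scene and side pictures the nose lies flat and parallel along the stop, with no gap to be seen.
- **Bystanders:** the bottle, weight and screwdriver show no movement in the last pictures. I did not look again at the jar, sanding block, club head and hammer, but the hand never went near them.

**Disagreements:**
- **Stopping point:** the fingers stopped at x -92.7 mm in the jig's frame, against about -90 mm expected. That is within the errors in my jig position and finger thickness.
- **Jig position:** the scene and wrist cameras differed by about 2–5 mm across the jig (y). I did not measure the final nose position in numbers. The sideways fit rests on the fences, which leave about 4 mm of play each side.

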